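# Feed a boxed card set through the labeller's spring gate

## Task

Label the boxed card set next: of the three plain cardboard cartons on the table, take the brick-shaped one of medium height (neither the tall slim one nor the flat wide one) and stand it lengthwise on the deck between the low guide rails, in front of the labeller's closed spring gate. Then push it along the deck, through the gate and far enough into the bay that the gate swings shut behind it, and leave it standing there.

Things in the scene. Friction and masses are not known exactly. Their poses are not given: they have to be found in the camera images.
- carton: brick-shaped cardboard carton with white paper tape, 70 (its x) x 44 (its y) x 56 mm high, about 160 g, rigid; origin at the centre of its underside, z up. The two other cardboard cartons differ: one 40 x 40 x 90 mm high, one 84 x 60 x 24 mm high.
- labeller: fixed bench labeller; x = feed direction (lane, gate, bay, machine), y left, z up; origin on the table under the doorway's middle. Deck top 8 mm over the table, x -110 to 179 mm. Lane x -108 to -12 mm between rails 64 mm apart (y -32 to 32), tops 26 mm over the table, open at the -x end and above. White housing from x = 185 to 345 mm, 200 wide, 140 high, paper roll behind it to x = 400
- bay (a point): point on the deck 120 mm past the gate (labeller's x = 120, y = 0, 8 mm over the table; axes as the labeller's): about where the carton's middle ends up. The bay is open above, between rails with inner faces at y = -32 and y = +58 mm, tops 26 mm over the table, up to an end stop at the labeller's x = 179 mm, 38 mm high.
- gate (a joint): clear dark-framed spring gate at labeller x = 0, 72 mm wide, top 54 mm over the table, nothing above it, on a pin at y = +44 mm. 0 rad shut, grows as it swings into the bay, to 1.75. Weak spring (0.02 to 0.06 N m) shuts it once the carton's rear face is 70 to 109 mm past x = 0, clear of its sweep. It may touch fingers that follow the carton through, and shuts when they are lifted out.
There are look-alikes about, which are no part of the job. What is shaped like the carton but yellow is not meant.

How it is judged:
On the way, in this order (a step that is already met when the one before it is completed fails the run):
1. the brick-shaped carton stands lengthwise on the deck between the lane's rails, in front of the shut gate (x of carton in the frame of labeller between -0.14 and -0.028 m and y of carton in the frame of labeller between -0.022 and 0.022 m and z of carton in the frame of labeller below 0.015 m and angle between carton's own z axis and vertical below 0.2 rad and angle between the x axis of carton and the x axis of labeller, either way round below 0.5 rad and value of joint gate below 0.15 rad), for 0.1 s.
2. the carton, down on the deck, is passing through the doorway and holds the gate open (x of carton in the frame of labeller between -0.025 and 0.08 m and z of carton in the frame of labeller below 0.018 m and value of joint gate above 0.3 rad), for 0.1 s.
At the end, for the whole second after the job is handed in: The brick-shaped carton stands upright (within 10 degrees) and at rest on the deck in the bay, its middle 50 to 180 mm past the gate and between the bay's rails, and the gate is shut behind it (below 0.1 rad) (x of carton in the frame of labeller between 0.05 and 0.18 m and y of carton in the frame of labeller between -0.035 and 0.06 m and z of carton in the frame of labeller below 0.015 m and angle between carton's own z axis and vertical below 0.17 rad and value of joint gate below 0.1 rad and linear speed of carton below 0.02 m/s); the robot touches nothing.
It also fails if it takes over 50 s, if anything falls off the work surface, if the arm or the gripper's body presses on something with over 40 N, if the wrist force passes 120 N, or if a joint passes its speed limit or range.

## Robot

A 7-joint arm with a two-finger parallel gripper is mounted at the origin on the work surface. World frame = base frame: x ahead of the robot, y to its left, z up, the work surface at z = 0. Lengths are in m, angles in rad, forces in N, time in s.
With the tool pointing down it reaches from about 0.425 to 0.975 m from the base axis. Payload 16.7 kg.
Tool frame: the origin (TCP) lies between the finger pads; the fingertips stand 17 mm ahead of it and the grasp point (between the pads) lies 2 mm behind it; z points along the fingers, y is the line along which they close (so a half turn about z gives the same grasp; the last joint's range is limited). The gripper opens to 85 mm and grips with 20 to 120 N. Pads are 22 mm wide; open, the fingers measure 114 mm over their backs; the gripper's body (76 mm by 85 mm) begins 54 mm behind the grasp point. The pads swing forward as they close: fully open they stand 13 mm farther back than shut.
Start: joints at [-1.367, 0.426, 0.074, 1.606, -0.034, 1.111, -0.067], TCP at [0.233, 0.633, 0.248] pointing down, gripper open.
Joint ranges: [-2.85, 2.85], [-0.5, 2.14], [-1.23, 1.37], [0.21, 2.46], [-1.02, 4.16], [0.16, 2.05], [-2.73, 2.73]. Speed limits (rad/s): [1.89, 1.89, 2.39, 2.39, 3.01, 3.01, 3.01].

## Interface

Orientations are given as a rotation vector (axis times angle).
In Python, from cell import bot gives the robot as it stands.
- The arm moves only by the tool carry_out, never from a script. Its argument "deltas" is text: rows parted by semicolons, each of 7 numbers parted by spaces: the finger opening in mm, from 0 to 85.4, then the shift along the tool's x, y, z in mm, then the turn, a rotation vector about the tool's x, y, z in degrees. A call has 1 to 5 rows; each row is the pose to reach, as a shift and turn from the pose commanded when the call began, along the tool's axes at that moment; what a row does not reach only later rows make up. A row lasts 1/8 s, in which the tool goes at most 62.5 mm and 10.7 degrees, less where a joint would pass 70% of its speed; a pose out of reach is approached as far as the arm can. A call with a gripper value outside its range is refused whole. The fingers move at their own pace and stop on an object; "newtons" is the grip in N (left out, the last holds). Time passes only in rows, so rows that repeat a pose let the fingers close. It gives the time, the measured TCP pose, the force, the opening and the grip force at its end, in the units of the state.
- bot.get_obs(): the state, without advancing time (a new reading comes with each control period).
- bot.get_image(name): name is "side" or "top"; returns a dict with "pixels" (400x640x3 uint8, red, green, blue), "depth" (400x640 float32, m along the optical axis (not along the pixel's ray), 0 where there is no reading), "fx", "fy", "cx", "cy" (pixels), "dist" ([k1, k2, p1, p2, k3] as OpenCV has them; the pictures are not rectified), "view" (4x4, takes a point from world to camera coordinates). Camera axes: x right, y down, z forward; pixel columns grow to the right and rows downward; lengths in m; the calibration is good to about 2 mm. A picture is of the moment at which its call begins.
- bot.job_done(): hands the job in; it is judged then, once.
Trained networks look in the newest picture that a camera, given by its name, has taken for a name from the list of things; names that differ only in an ending like _2 or _b are one class to them, and where a whole thing is asked for, a point or a joint stands for the part that bears it (a point fixed in the world has none). Each returns a list of dicts, best first, with "p" (0 to 1); they miss things now and then, are a little off and sometimes report something else, mostly with a low value. They report only what shows in the picture. A call takes as long as a camera call. They do not tell look-alikes from the thing itself.
- bot.look_for(camera, label): "extent" ([centre column, centre row, width, height] as shares, 0 to 1, of the picture: columns of its width, rows of its height, round what is visible of it).
- bot.cut_out(camera, label): "mask" (400x640 bool, what is visible of it) and "extent" ([centre column, centre row, width, height] as shares, 0 to 1, of the picture: columns of its width, rows of its height, round what is visible of it).
The state is a dict: "time_s": time; "qpos": joint angles; "qvel": joint speeds; "joint_efforts": joint torques, N m; "eef_pos": TCP position; "tcp_rot": TCP orientation; "wrist_force": force on the tool from outside, world axes, zero at the start; "moment": the same for the moment, N m; "opening": opening from 0.0 (shut) to 1.0 (fully open); "finger_force": force on a finger pad.
Only numpy, scipy, OpenCV 4.12 (cv2) and the standard library are available. Lean on these libraries where they do the work, as an engineer would, in place of code of your own. Each camera call takes 0.05 s, during which the arm holds its last target. There are 200 camera calls.

## Working session

There is one attempt and no reset: what is moved stays moved. The work goes in short steps, Python scripts to look and compute and a tool call to move; the robot and the scene stay as the last step left them, time stands still between calls to the robot, and variables do not carry over. Pictures are saved under pics/ and viewed, at most 10 in all, crops included, and the job is handed in when it is done.

Besides the shell and the picture viewer there is one more tool, called after ">>>" as a command line: name --argument value ..., lists and objects as JSON in quotes. carry_out: Moves the arm, as the interface text tells. Its arguments: {"type":"object","properties":{"deltas":{"type":"string"},"newtons":{"type":"number"}},"required":["deltas"]}

```bash
mkdir -p pics; ls
cat > h.py <<'E'
import numpy as np, cv2
from cell import bot
def K(im): return np.array([[im['fx'],0,im['cx']],[0,im['fy'],im['cy']],[0,0,1.]])
def cloud(im):
    h,w=im['depth'].shape
    u,v=np.meshgrid(np.arange(w),np.arange(h))
    p=cv2.undistortPoints(np.stack([u,v],-1).reshape(-1,1,2).astype(np.float64),K(im),np.array(im['dist'])).reshape(h,w,2)
    d=im['depth'].astype(float)
    P=np.stack([p[...,0]*d,p[...,1]*d,d],-1)
    V=np.array(im['view']); 
    return (P-V[:3,3])@V[:3,:3]
def save(im,n): cv2.imwrite('pics/'+n,cv2.cvtColor(im['pixels'],cv2.COLOR_RGB2BGR))
E
python3 - <<'E'
from h import *
for c in('top','side'):
    im=bot.get_image(c); save(im,c+'0.png'); C=cloud(im); np.save(c+'.npy',C)
    V=np.array(im['view']);print(c,'campos',-V[:3,:3].T@V[:3,3])
    for l in('carton','labeller','gate'):
        for r in bot.cut_out(c,l):
            m=r['mask']&(im['depth']>0);P=C[m]
            print(l,round(r['p'],2),np.round(np.array(r['extent'])*[640,400,640,400]),m.sum(),np.round(np.percentile(P,[2,50,98],axis=0),3).tolist() if len(P) else '')
E
```

```text
pics
top campos [ 0.44076259 -0.09023961  0.78188813]
carton 0.82 [352. 220.  41.  23.] 799 [[0.44, -0.174, 0.001], [0.461, -0.14, 0.055], [0.482, -0.107, 0.057]]
carton 0.62 [405. 146.  41.  40.] 1003 [[0.586, -0.292, 0.003], [0.613, -0.254, 0.054], [0.646, -0.22, 0.057]]
labeller 0.61 [186. 179. 263. 120.] 19588 [[0.46, -0.047, 0.005], [0.557, 0.237, 0.11], [0.647, 0.387, 0.141]]
labeller 0.41 [404. 145.  43.  41.] 1001 [[0.585, -0.287, -0.0], [0.612, -0.253, 0.054], [0.647, -0.22, 0.057]]
gate 0.81 [259. 174.  11.  41.] 236 [[0.528, 0.038, 0.006], [0.559, 0.045, 0.047], [0.6, 0.056, 0.056]]
side campos [ 0.13304936 -0.50601758  0.66771665]
carton 0.74 [321. 243.  39.  38.] 1135 [[0.44, -0.176, 0.002], [0.453, -0.151, 0.053], [0.483, -0.108, 0.057]]
carton 0.72 [411. 236.  40.  40.] 1140 [[0.586, -0.298, 0.001], [0.609, -0.266, 0.052], [0.645, -0.221, 0.057]]
carton 0.47 [301. 173.  26.  30.] 377 [[0.53, 0.038, 0.008], [0.568, 0.045, 0.033], [0.607, 0.082, 0.054]]
labeller 0.98 [267. 146. 162. 146.] 9644 [[0.454, -0.055, 0.005], [0.546, 0.228, 0.051], [0.645, 0.365, 0.141]]
gate 0.58 [301. 172.  25.  30.] 318 [[0.53, 0.038, 0.012], [0.566, 0.045, 0.036], [0.603, 0.049, 0.054]]
gate 0.32 [265. 145. 164. 146.] 9705 [[0.454, -0.056, 0.005], [0.546, 0.228, 0.051], [0.646, 0.367, 0.141]]
```

View pics/top0.png

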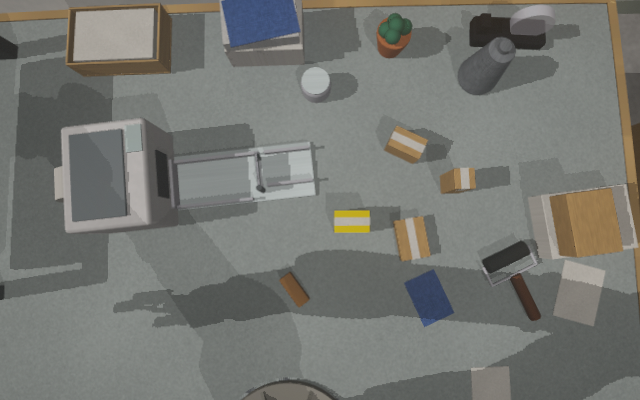

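View pics/side0.png

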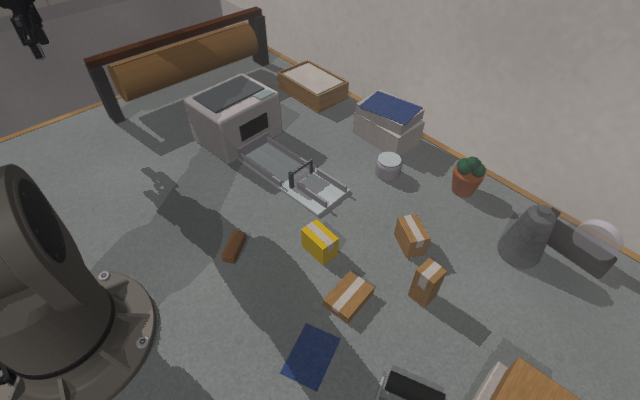

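The tan carton with the tape is at top (405,145) and side (411,236). The yellow look-alike is at (352,220). The lane's open end is at top (315,170), the gate at (259,172), and the feed runs toward image left. Next I fit the poses.

Run:
```python
from h import *
T=np.load('top.npy');S=np.load('side.npy')
for n,C in(('top',T),('side',S)):
    P=C.reshape(-1,3); 
    m=(abs(P[:,0]-.614)<.055)&(abs(P[:,1]+.255)<.055)&(P[:,2]>.05)&(P[:,2]<.065)
    r=cv2.minAreaRect((P[m,:2]*1000).astype(np.float32));print(n,'carton',m.sum(),np.median(P[m,2]),r)
    m=(P[:,1]>.1)&(P[:,1]<.45)&(P[:,0]>.4)&(P[:,0]<.75)&(P[:,2]>.13)&(P[:,2]<.15)
    if m.sum(): print('house',m.sum(),np.median(P[m,2]),cv2.minAreaRect((P[m,:2]*1000).astype(np.float32)))
    m=(P[:,1]>-.12)&(P[:,1]<.3)&(P[:,0]>.4)&(P[:,0]<.7)
    for nm,lo,hi in(('rail',.021,.031),('deck',.005,.012),('gate',.045,.062)):
        q=m&(P[:,2]>lo)&(P[:,2]<hi)&((P[:,1]<.2));Q=P[q]
        if nm=='gate': Q=Q[(Q[:,1]<.1)&(Q[:,1]>0)]
        print(nm,len(Q))
        for y0 in np.arange(-.1,.2,.02):
            R=Q[(Q[:,1]>=y0)&(Q[:,1]<y0+.02)]
            if len(R)>3:
                h=np.histogram(R[:,0],bins=np.arange(.46,.66,.005))[0]
                print(round(y0,2),np.round([R[:,0].min(),R[:,0].max()],3),' '.join(map(str,h)) if nm=='rail' else len(R))
print(bot.get_obs())
```

```text
top carton 764 0.05478251627047369 ((617.7062377929688, -257.4007568359375), (70.7016372680664, 45.213748931884766), 62.98686599731445)
house 8924 0.13764474190067 ((555.6687622070312, 311.270263671875), (197.64878845214844, 159.97354125976562), 4.843542098999023)
rail 750
-0.08 [0.548 0.554] 0 0 0 0 0 0 0 0 0 0 0 0 0 0 0 0 0 4 3 0 0 0 0 0 0 0 0 0 0 0 0 0 0 0 0 0 0 0 0
-0.06 [0.546 0.623] 0 0 0 0 0 0 0 0 0 0 0 0 0 0 0 0 0 16 13 0 0 0 0 0 0 0 0 0 0 0 0 14 15 0 0 0 0 0 0
-0.04 [0.545 0.621] 0 0 0 0 0 0 0 0 0 0 0 0 0 0 0 0 4 20 8 0 0 0 0 0 0 0 0 0 0 0 1 19 9 0 0 0 0 0 0
-0.02 [0.543 0.62 ] 0 0 0 0 0 0 0 0 0 0 0 0 0 0 0 0 7 21 0 0 0 0 0 0 0 0 0 0 0 0 8 24 0 0 0 0 0 0 0
0.0 [0.541 0.618] 0 0 0 0 0 0 0 0 0 0 0 0 0 0 0 0 15 15 0 0 0 0 0 0 0 0 0 0 0 0 14 16 0 0 0 0 0 0 0
0.02 [0.529 0.616] 0 0 0 0 0 0 0 0 0 0 0 0 0 2 2 1 13 6 0 0 0 0 0 0 0 0 0 0 0 0 21 7 0 0 0 0 0 0 0
0.04 [0.527 0.615] 0 0 0 0 0 0 0 0 0 0 0 0 0 2 0 0 3 2 2 2 2 1 2 2 2 2 2 3 1 3 8 0 0 0 0 0 0 0 0
0.06 [0.511 0.613] 0 0 0 0 0 0 0 0 0 0 19 9 0 0 0 0 0 0 0 0 0 0 0 0 0 0 0 0 0 14 15 0 0 0 0 0 0 0 0
0.08 [0.508 0.611] 0 0 0 0 0 0
[... 2992 characters left out ...]
 98
{'time_s': 0.4, 'qpos': array([-1.36749041,  0.42621359,  0.0738789 ,  1.60606956, -0.03412658,
        1.11079013, -0.06709671]), 'qvel': array([ 0.00089561, -0.00223527,  0.00074058, -0.00103409,  0.00018609,
        0.00044114,  0.00100687]), 'joint_efforts': array([-4.49069674e-03, -9.48606133e+01,  3.75209659e+00, -4.63387442e+01,
        1.89464889e-02,  4.29806183e-03, -2.31253779e-05]), 'eef_pos': array([0.23321146, 0.63335342, 0.2481946 ]), 'tcp_rot': array([-5.51378964e-01, -3.09274876e+00,  3.37821959e-04]), 'wrist_force': array([-0.9964644 ,  0.97230257, -0.46563056]), 'moment': array([-0.00478135,  0.01607471,  0.00363245]), 'finger_force': 0.0, 'opening': 1.000783468886071}
```

```bash
cat >> h.py <<'E'
from scipy.spatial.transform import Rotation as Ro
a=np.radians(4.95); O=np.array([.5784,.0473]); D=np.array([-np.sin(a),np.cos(a)]); L=np.array([-np.cos(a),-np.sin(a)])
def lab(x,y): return O+x*D+y*L
def plan(rows):  # opening mm, x,y,z world m, yaw deg of tool y
    o=bot.get_obs(); R0=Ro.from_rotvec(o['tcp_rot']); p0=np.array(o['eef_pos'])
    for g,x,y,z,yw in rows:
        t=np.radians(yw); ya=np.array([np.cos(t),np.sin(t),0]); za=np.array([0,0,-1.]); R=Ro.from_matrix(np.stack([np.cross(ya,za),ya,za],1))
        print(g,np.round(R0.inv().apply(np.array([x,y,z])-p0)*1000,1),np.round((R0.inv()*R).as_rotvec(degrees=True),1))
E
python3 - <<'E'
from h import *
rows=[]
for i in range(1,11):
    f=i/10; az=np.radians(69.8-92.4*f); r=.674-.004*f
    rows.append((85,r*np.cos(az),r*np.sin(az),.248-.06*(f if f>.7 else 0)*0,69.8-96.6*f))
plan(rows)
E
```

```text
85 [-108.   -10.     0.2] [-0.  -0.   9.6]
85 [-2.132e+02 -3.640e+01  2.000e-01] [-0.  -0.  19.3]
85 [-3.128e+02 -7.920e+01  2.000e-01] [-0.  0. 29.]
85 [-4.042e+02 -1.375e+02  2.000e-01] [-0.   0.  38.6]
85 [-4.849e+02 -2.097e+02  2.000e-01] [-0.   0.  48.3]
85 [-5.530e+02 -2.938e+02  2.000e-01] [-0.   0.  57.9]
85 [-6.067e+02 -3.877e+02  3.000e-01] [-0.   0.  67.6]
85 [-6.445e+02 -4.889e+02  3.000e-01] [-0.   0.  77.3]
85 [-6.656e+02 -5.949e+02  3.000e-01] [-0.   0.  86.9]
85 [-6.695e+02 -7.028e+02  3.000e-01] [-0.   0.  96.6]
```

>>> carry_out --deltas "85 -54 -2 0 0 0 4.8; 85 -108 -9 0 0 0 9.7; 85 -161 -20 0 0 0 14.5; 85 -213 -35 0 0 0 19.3; 85 -264 -54 0 0 0 24.1" --newtons 30

```text
time_s: 1.02
eef_pos: [0.4636, 0.4904, 0.2483]
tcp_rot: [1.189, 2.908, 0.0]
wrist_force: [-0.2, 0.7, 0.3]
opening: 0.993
finger_force: 0.0
```

>>> carry_out --deltas "85 -54 -2 0 0 0 4.8; 85 -108 -9 0 0 0 9.7; 85 -161 -20 0 0 0 14.5; 85 -213 -35 0 0 0 19.3; 85 -264 -54 0 0 0 24.1"

```text
time_s: 1.65
eef_pos: [0.6143, 0.2669, 0.2483]
tcp_rot: [1.769, 2.596, 0.0]
wrist_force: [-0.7, 0.2, -0.1]
opening: 0.995
finger_force: 0.0
```

>>> carry_out --deltas "85 -54 -2 0 0 0 4.8; 85 -108 -9 0 0 0 9.7; 85 -161 -20 0 0 0 14.5; 85 -213 -35 0 0 0 19.3; 85 -264 -54 0 0 0 24.1"

```text
time_s: 2.28
eef_pos: [0.6605, 0.0014, 0.2484]
tcp_rot: [2.272, 2.169, 0.0]
wrist_force: [0.9, -0.5, -0.5]
opening: 0.997
finger_force: 0.0
```

Run:
```python
from h import *
A=np.array([.6605,.0014,.248]);B=np.array([.6185,-.258,.16])
rows=[(85,*(A+(B-A)*f),-2.6-24.2*f) for f in (.2,.4,.6,.8,1)]+[(85,.6185,-.258,.041,-26.8)]
plan(rows)
```

```text
85 [-52.2  -6.   18. ] [ 0.  -0.   4.8]
85 [-104.4  -12.    35.6] [ 0.  -0.   9.6]
85 [-156.7  -17.9   53.2] [ 0.  -0.  14.5]
85 [-208.9  -23.9   70.8] [ 0.  -0.  19.3]
85 [-261.1  -29.9   88.4] [ 0.  -0.  24.1]
85 [-261.1  -29.9  207.4] [ 0.  -0.  24.1]
```

>>> carry_out --deltas "85 -52 -6 18 0 0 4.8; 85 -104 -12 36 0 0 9.6; 85 -157 -18 53 0 0 14.5; 85 -209 -24 71 0 0 19.3; 85 -261 -30 88 0 0 24.1"

```text
time_s: 2.9
eef_pos: [0.6187, -0.2577, 0.1598]
tcp_rot: [2.675, 1.647, 0.0]
wrist_force: [1.6, -0.7, 0.4]
opening: 0.994
finger_force: 0.0
```

Run:
```python
from h import *
im=bot.get_image('side');save(im,'s1.png')
im2=bot.get_image('top')
for n,i in(('side',im),('top',im2)):
    P=cloud(i).reshape(-1,3);m=(abs(P[:,0]-.614)<.055)&(abs(P[:,1]+.255)<.055)&(P[:,2]>.05)&(P[:,2]<.065)
    print(n,m.sum(),cv2.minAreaRect((P[m,:2]*1000).astype(np.float32)))
plan([(85,.6185,-.258,.041,-26.8)])
```

```text
side 606 ((619.4401245117188, -258.7802734375), (72.55974578857422, 45.19969940185547), 62.998809814453125)
top 0 ((0.0, 0.0), (0.0, 0.0), 0.0)
85 [  6.    0.4 117.9] [-0.1  0.2 -0.4]
```

View pics/s1.png

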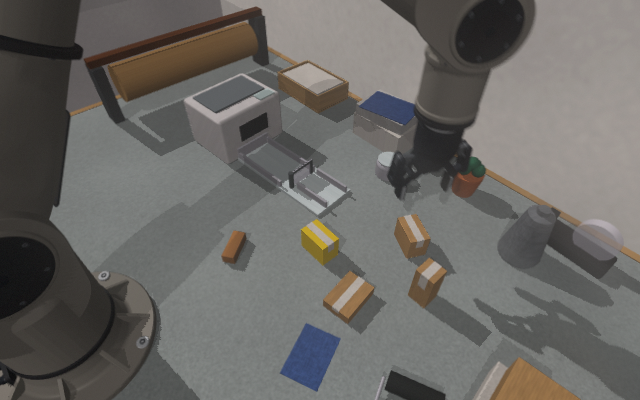

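The gripper at (430,170) hangs above the tan carton at (411,236), which hasn't moved. I'll correct by 6 mm, descend and grip.

>>> carry_out --deltas "85 6 0 40 0 0 0; 85 6 0 80 0 0 0; 85 6 0 118 0 0 0; 85 6 0 118 0 0 0; 85 6 0 118 0 0 0"

```text
time_s: 3.62
eef_pos: [0.6222, -0.2515, 0.0437]
tcp_rot: [2.672, 1.65, 0.001]
wrist_force: [0.0, 0.0, 0.1]
opening: 0.995
finger_force: 0.0
```

>>> carry_out --deltas "30 0 0 0 0 0 0; 30 0 0 0 0 0 0; 30 0 0 0 0 0 0; 30 0 0 0 0 0 0; 30 0 0 0 0 0 0" --newtons 35

```text
time_s: 4.25
eef_pos: [0.6222, -0.2511, 0.0434]
tcp_rot: [2.672, 1.65, 0.002]
wrist_force: [-1.2, 1.2, 8.1]
opening: 0.51
finger_force: 35.4
```

>>> carry_out --deltas "30 0 0 0 0 0 0; 30 0 0 -20 0 0 0; 30 0 0 -60 0 0 0; 30 0 0 -90 0 0 0; 30 0 0 -90 0 0 0"

```text
time_s: 4.88
eef_pos: [0.6228, -0.2517, 0.136]
tcp_rot: [2.671, 1.648, 0.005]
wrist_force: [0.1, -0.1, -0.5]
opening: 0.511
finger_force: 36.6
```

Run:
```python
from h import *
im=bot.get_image('side');save(im,'s2.png')
o=bot.get_obs();print({k:np.round(o[k],3) for k in('time_s','eef_pos','tcp_rot','opening','finger_force','wrist_force')})
p=o['eef_pos'];B=np.array([*lab(-.072,0),p[2]]);B2=B.copy()
t0=np.degrees(np.arctan2(Ro.from_rotvec(o['tcp_rot']).as_matrix()[1,1],Ro.from_rotvec(o['tcp_rot']).as_matrix()[0,1]));print(t0,B)
plan([(30,*(p+(B-p)*f),t0+(4.95-t0)*f) for f in(.2,.4,.6,.8,1)])
```

```text
{'time_s': np.float64(4.925), 'eef_pos': array([ 0.622, -0.251,  0.134]), 'tcp_rot': array([2.672, 1.65 , 0.003]), 'opening': np.float64(0.509), 'finger_force': np.float64(36.602), 'wrist_force': array([-0.735, -0.016, -2.693])}
-26.61077189946045 [ 0.58461262 -0.02443147  0.13415175]
30 [ 37.2 -27.   -0. ] [ 0.1 -0.  -6.3]
30 [ 74.3 -54.   -0.1] [  0.1  -0.  -12.6]
30 [ 1.115e+02 -8.110e+01 -1.000e-01] [  0.1  -0.  -18.9]
30 [ 1.487e+02 -1.081e+02 -1.000e-01] [  0.1  -0.  -25.2]
30 [ 185.8 -135.1   -0.2] [  0.1  -0.  -31.6]
```

View pics/s2.png

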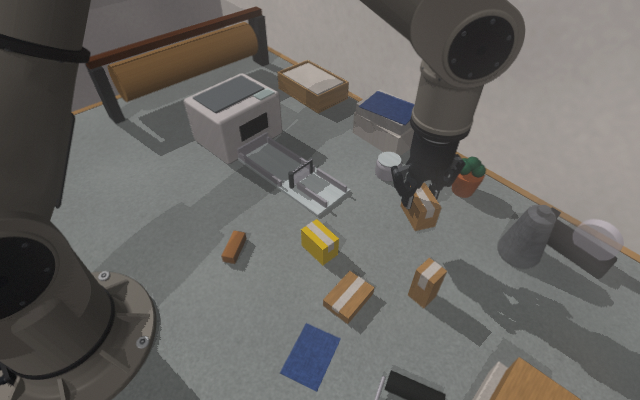

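The carton is held (opening about 44 mm), at (420,210). It sits about 7 mm behind the tool, so I add 7 mm forward.

>>> carry_out --deltas "30 38 -28 0 0 0 -6.3; 30 77 -56 0 0 0 -12.6; 30 115 -83 0 0 0 -18.9; 30 154 -111 0 0 0 -25.2; 30 192 -139 0 0 0 -31.6"

```text
time_s: 5.55
eef_pos: [0.5824, -0.0155, 0.1318]
tcp_rot: [-2.118, -2.32, 0.001]
wrist_force: [1.5, -0.7, -0.6]
opening: 0.508
finger_force: 36.4
```

>>> carry_out --deltas "30 0 0 0 0 0 0; 30 0 0 10 0 0 0; 30 0 0 10 0 0 0"

```text
time_s: 5.92
eef_pos: [0.5827, -0.0184, 0.1211]
tcp_rot: [-2.125, -2.313, 0.003]
wrist_force: [-0.6, 0.3, -1.0]
opening: 0.512
finger_force: 36.5
```

Run:
```python
from h import *
o=bot.get_obs();print({k:np.round(o[k],3) for k in('time_s','eef_pos','tcp_rot','opening','finger_force','wrist_force')})
plan([(30,*lab(-.065,0),.055,4.95)])
for n in('top','side'):
    im=bot.get_image(n);save(im,n+'3.png'); P=cloud(im);h=im['pixels'].reshape(-1,3).astype(int);Q=P.reshape(-1,3)
    q=(Q[:,:2]-O)@np.stack([D,L],1)
    m=(abs(q[:,0]+.07)<.05)&(abs(q[:,1])<.05)&(Q[:,2]>.07)&(Q[:,2]<.142)&(h[:,0]>h[:,2]*1.4)&(h[:,0]>80)
    print(n,m.sum(),np.round(np.percentile(q[m],[2,98],axis=0),3),np.round(np.percentile(Q[m,2],[2,98]),3), cv2.minAreaRect((q[m]*1000).astype(np.float32)) if m.any() else '')
im=cv2.imread('pics/side3.png')[90:290,180:480];cv2.imwrite('pics/c3.png',cv2.resize(im,None,fx=2.6,fy=2.6,interpolation=cv2.INTER_CUBIC))
```

```text
{'time_s': np.float64(5.925), 'eef_pos': array([ 0.583, -0.018,  0.121]), 'tcp_rot': array([-2.125, -2.313,  0.003]), 'opening': np.float64(0.512), 'finger_force': np.float64(36.473), 'wrist_force': array([-0.604,  0.279, -0.976])}
30 [ 0.9  1.5 66.1] [-0.1  0.  -0.1]
top 216 [[-0.108 -0.015]
 [-0.079  0.026]] [0.096 0.135] ((-92.18507385253906, 3.894498825073242), (31.948728561401367, 43.6722297668457), 0.9711341857910156)
side 590 [[-0.11  -0.02 ]
 [-0.043  0.024]] [0.08  0.135] ((-74.5835189819336, 0.09361839294433594), (50.1817741394043, 71.80641174316406), 89.42153930664062)
```

View pics/c3.png

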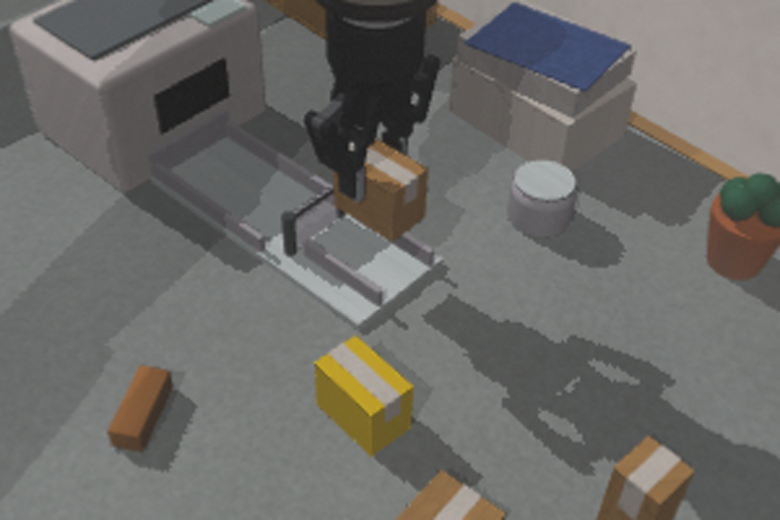

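The carton, at crop (380,190), is held upright and aligned over the lane. Its centre measures (-0.075, 0.002) in the labeller frame, so I lower it.

>>> carry_out --deltas "30 1 1.5 30 0 0 0; 30 1 1.5 55 0 0 0; 30 1 1.5 66 0 0 0; 30 1 1.5 69 0 0 0; 30 1 1.5 69 0 0 0"

```text
time_s: 6.65
eef_pos: [0.5852, -0.0162, 0.0539]
tcp_rot: [2.123, 2.315, 0.001]
wrist_force: [1.2, 1.0, -1.5]
opening: 0.512
finger_force: 36.5
```

>>> carry_out --deltas "60 0 0 0 0 0 0; 80 0 0 0 0 0 0; 80 0 0 0 0 0 0; 80 0 0 -30 0 0 0; 80 0 0 -85 0 0 0"

```text
time_s: 7.28
eef_pos: [0.5837, -0.016, 0.138]
tcp_rot: [-2.121, -2.315, 0.005]
wrist_force: [0.9, -0.7, 1.8]
opening: 0.936
finger_force: 0.0
```

```bash
cat >> h.py <<'E'
def where(n):
    im=bot.get_image(n); Q=cloud(im).reshape(-1,3);h=im['pixels'].reshape(-1,3).astype(int)
    q=(Q[:,:2]-O)@np.stack([D,L],1)
    m=(abs(q[:,0])<.2)&(q[:,1]>-.045)&(q[:,1]<.07)&(Q[:,2]>.056)&(Q[:,2]<.072)&(h[:,0]>h[:,2]*1.15)
    print(n,m.sum(),np.round(np.median(Q[m,2]),3) if m.any() else '',cv2.minAreaRect((q[m]*1000).astype(np.float32)) if m.any() else '')
    return im
E
python3 - <<'E'
from h import *
o=bot.get_obs();print({k:np.round(o[k],3) for k in('time_s','eef_pos','tcp_rot','opening','wrist_force')})
for n in('top','side'): im=where(n)
save(im,'s4.png')
plan([(16,*lab(-.145,0),.13,4.95),(16,*lab(-.145,0),.037,4.95)])
E
```

```text
{'time_s': np.float64(7.275), 'eef_pos': array([ 0.584, -0.016,  0.138]), 'tcp_rot': array([-2.121, -2.315,  0.005]), 'opening': np.float64(0.936), 'wrist_force': array([ 0.88 , -0.731,  1.804])}
top 261 0.063 ((-80.38626098632812, 0.58673095703125), (52.85761260986328, 44.50717544555664), 0.6368351578712463)
side 325 0.063 ((-72.43219757080078, -0.9541206359863281), (45.932918548583984, 71.36447143554688), 89.09791564941406)
16 [-80.9  -3.5  13.3] [ 0.4 -0.   0. ]
16 [-80.9  -4.1 106.3] [ 0.4 -0.   0. ]
```

View pics/s4.png

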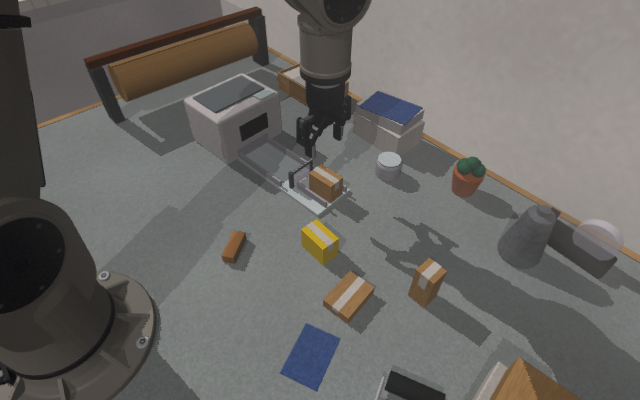

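The carton at (326,182) stands in the lane, centred at labeller (-72,-1) mm, with its top at 64 mm and the gate shut. Now I go behind it.

>>> carry_out --deltas "16 -40 -2 0 0.4 0 0; 16 -81 -4 5 0.4 0 0; 16 -81 -4 40 0.4 0 0; 16 -81 -4 80 0.4 0 0; 16 -81 -4 100 0.4 0 0"

```text
time_s: 8.0
eef_pos: [0.5869, -0.0969, 0.0365]
tcp_rot: [-2.119, -2.311, 0.01]
wrist_force: [-0.1, 0.4, -0.2]
opening: 0.187
finger_force: 0.0
```

>>> carry_out --deltas "16 0 0 5 0 0 0; 16 0 0 5 0 0 0; 16 0 0 5 0 0 0"

```text
time_s: 8.38
eef_pos: [0.5885, -0.097, 0.0345]
tcp_rot: [-2.12, -2.313, 0.006]
wrist_force: [-0.3, -0.1, -0.0]
opening: 0.192
finger_force: 0.0
```

Run:
```python
from h import *
o=bot.get_obs();print({k:np.round(o[k],3) for k in('time_s','eef_pos','tcp_rot','opening','wrist_force')}, (o['eef_pos'][:2]-O)@np.stack([D,L],1))
where('side')
plan([(16,*lab(x,0),.037,4.95) for x in(-.12,-.09,.07)])
```

```text
{'time_s': np.float64(8.375), 'eef_pos': array([ 0.589, -0.097,  0.034]), 'tcp_rot': array([-2.12 , -2.313,  0.006]), 'opening': np.float64(0.192), 'wrist_force': array([-0.263, -0.053, -0.007])} [-0.14467627  0.00238143]
side 254 0.063 ((-88.52888488769531, 4.5992889404296875), (52.40660858154297, 110.0683364868164), 78.18299102783203)
16 [24.6  2.4 -2.6] [-0.3  0.   0. ]
16 [54.6  2.5 -2.6] [-0.3  0.   0. ]
16 [214.6   2.6  -2.6] [-0.3  0.   0. ]
```

>>> carry_out --deltas "16 14 2.5 -2.5 0 0 0; 16 26 2.5 -2.5 0 0 0; 16 38 2.5 -2.5 0 0 0; 16 49 2.5 -2.5 0 0 0; 16 60 2.5 -2.5 0 0 0"

```text
time_s: 9.05
eef_pos: [0.585, -0.0362, 0.0358]
tcp_rot: [-2.119, -2.313, 0.008]
wrist_force: [0.0, -1.9, 0.6]
opening: 0.189
finger_force: 0.0
```

>>> carry_out --deltas "16 11 0 0 0 0 0; 16 22 0 0 0 0 0; 16 33 0 0 0 0 0; 16 44 0 0 0 0 0; 16 50 0 0 0 0 0"

```text
time_s: 9.68
eef_pos: [0.5807, 0.0138, 0.0358]
tcp_rot: [-2.119, -2.313, 0.008]
wrist_force: [-0.0, -1.8, -0.3]
opening: 0.188
finger_force: 0.0
```

Run:
```python
from h import *
o=bot.get_obs();print({k:np.round(o[k],3) for k in('time_s','eef_pos','wrist_force')}, (o['eef_pos'][:2]-O)@np.stack([D,L],1))
where('top');im=where('side');save(im,'x.png')
im=cv2.imread('pics/x.png')[90:290,180:480];cv2.imwrite('pics/c5.png',cv2.resize(im,None,fx=2.6,fy=2.6,interpolation=cv2.INTER_CUBIC))
plan([(16,*lab(x,0),.037,4.95) for x in(.07,.08)])
```

```text
{'time_s': np.float64(9.675), 'eef_pos': array([0.581, 0.014, 0.036]), 'wrist_force': array([-0.042, -1.808, -0.265])} [-0.03357059  0.00060018]
top 0  
side 90 0.063 ((9.43341064453125, 22.402467727661133), (39.35700225830078, 112.42464447021484), 58.0916748046875)
16 [103.6   0.9  -1.2] [-0.4 -0.   0.1]
16 [113.6   0.9  -1.2] [-0.4 -0.   0.1]
```

View pics/c5.png

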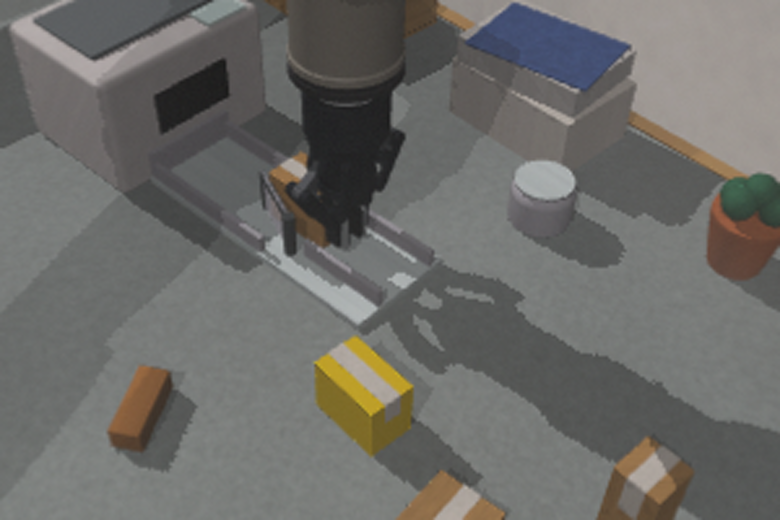

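The gate is open and rests on the carton's left side at crop (270,200). The carton is straight in the doorway, so I keep pushing.

>>> carry_out --deltas "16 11 0 0 0 0 0; 16 22 0 0 0 0 0; 16 33 0 0 0 0 0; 16 44 0 0 0 0 0; 16 55 0 0 0 0 0"

```text
time_s: 10.4
eef_pos: [0.5758, 0.0684, 0.0358]
tcp_rot: [-2.119, -2.312, 0.008]
wrist_force: [0.2, -0.7, 0.5]
opening: 0.187
finger_force: 0.0
```

>>> carry_out --deltas "16 11 0 0 0 0 0; 16 22 0 0 0 0 0; 16 33 0 0 0 0 0; 16 44 0 0 0 0 0; 16 55 0 0 0 0 0"

```text
time_s: 11.02
eef_pos: [0.5711, 0.1232, 0.0358]
tcp_rot: [-2.12, -2.312, 0.008]
wrist_force: [0.1, -1.1, 0.3]
opening: 0.19
finger_force: 0.3
```

Run:
```python
from h import *
o=bot.get_obs();print({k:np.round(o[k],3) for k in('time_s','eef_pos','wrist_force')}, (o['eef_pos'][:2]-O)@np.stack([D,L],1))
im=where('side');save(im,'x.png')
im=cv2.imread('pics/x.png')[90:290,180:480];cv2.imwrite('pics/c6.png',cv2.resize(im,None,fx=2.6,fy=2.6,interpolation=cv2.INTER_CUBIC))
```

```text
{'time_s': np.float64(11.025), 'eef_pos': array([0.571, 0.123, 0.036]), 'wrist_force': array([ 0.121, -1.127,  0.252])} [0.0762282  0.00068262]
side 46 0.063 ((110.07474517822266, 17.261796951293945), (25.220232009887695, 103.18875885009766), 69.0306396484375)
```

View pics/c6.png

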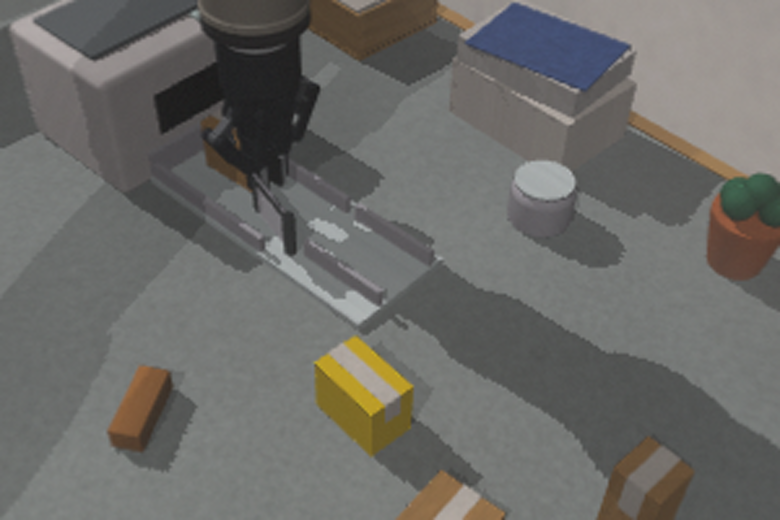

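The carton at crop (225,150) is deep in the bay, with the gate leaning on the finger. I nudge it 6 mm more, ease back, and lift out.

>>> carry_out --deltas "16 6 0 0 0 0 0; 16 6 0 0 0 0 0; 16 3 0 -10 0 0 0; 16 3 0 -40 0 0 0; 16 3 0 -90 0 0 0"

```text
time_s: 11.7
eef_pos: [0.5708, 0.1244, 0.1263]
tcp_rot: [-2.12, -2.311, 0.012]
wrist_force: [0.9, 1.0, -0.5]
opening: 0.19
finger_force: 0.0
```

>>> carry_out --deltas "16 -50 0 -50 0 0 0; 16 -100 0 -90 0 0 0; 16 -150 0 -90 0 0 0; 16 -200 0 -90 0 0 0; 16 -200 0 -90 0 0 0"

```text
time_s: 12.32
eef_pos: [0.589, -0.0792, 0.217]
tcp_rot: [-2.129, -2.306, 0.008]
wrist_force: [0.1, -0.2, -0.2]
opening: 0.185
finger_force: 0.0
```

Run:
```python
from h import *
o=bot.get_obs();print({k:np.round(o[k],3) for k in('time_s','eef_pos','wrist_force','qvel')})
where('top');im=where('side');save(im,'x.png')
im=cv2.imread('pics/x.png')[90:290,180:480];cv2.imwrite('pics/c7.png',cv2.resize(im,None,fx=2.6,fy=2.6,interpolation=cv2.INTER_CUBIC))
```

```text
{'time_s': np.float64(12.325), 'eef_pos': array([ 0.589, -0.079,  0.217]), 'wrist_force': array([ 0.054, -0.214, -0.196]), 'qvel': array([-0.053,  0.002, -0.05 ,  0.007, -0.009,  0.   , -0.045])}
top 0  
side 241 0.063 ((129.02566528320312, -8.675605773925781), (74.35443115234375, 46.51316833496094), 4.285282611846924)
```

View pics/c7.png

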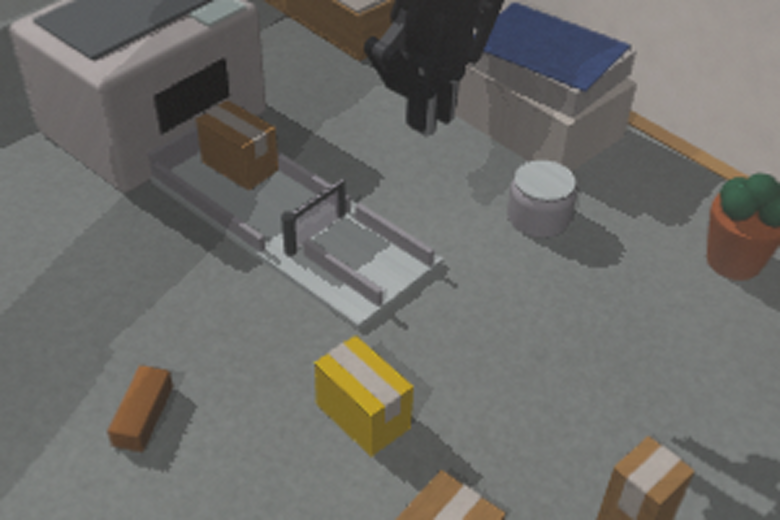

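The carton at crop (237,145) stands in the bay at labeller (129,-9) mm. The gate at (315,215) is shut and the gripper is clear, so I hand in.

```bash
python3 -c "
from cell import bot
print(bot.job_done())"
```

```text
the job is handed in; nothing more can be done
None
```

The brick-shaped carton stands upright in the bay, about 129 mm past the gate, with the gate shut behind it and the gripper clear; the job is handed in, though no verdict came back.

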